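# Walk the ticket rail end over end to the cutting board

### The arm

A 7-joint arm with a two-finger parallel gripper is mounted at the origin on a cart in front of the work surface, level with it; the furniture and walls round the work are solid. World frame = base frame: x ahead of the robot, y to its left, z up, the work surface at z = 0. Lengths are in mm, angles in rad, forces in N, time in s.
With the tool pointing down it reaches from about 350 to 900 mm from the base axis. Payload 19.9 kg.
Tool frame: the origin (TCP) lies midway between the tips of the shut fingers; the grasp point (between the pads) lies 19 mm behind it; z points along the fingers, y is the line along which they close (so a half turn about z gives the same grasp; the last joint's range is limited). The gripper opens to 94 mm and grips with 3 to 60 N. Pads are 16 mm wide; open, the fingers measure 119 mm over their backs; the gripper's body (75 mm by 177 mm) begins 78 mm behind the grasp point.
Start: joints at [-1.177, 0.417, -0.01, 1.614, 0.005, 1.111, -0.053], TCP at [263.255, 566.829, 205.425] pointing down, gripper open.
Joint ranges: [-2.81, 2.81], [-0.39, 2.02], [-1.27, 1.25], [0.06, 2.57], [-1.19, 4.33], [0.19, 2], [-2.82, 2.82]. Speed limits (rad/s): [1.89, 1.89, 2.39, 2.39, 3.01, 3.01, 3.01].

### API

Orientations are given as a unit quaternion [w, x, y, z].
In Python, from bench import arm, cams gives the robot as it stands (arm), with the cameras (cams).
- The arm moves only by the shell command python3 drive.py 'ROWS' [FORCE]. ROWS is one flat JSON list of numbers that holds 1 to 5 rows one after another, with no inner brackets; each row has 5 numbers: dx, dy, dz in fractions of the full range, 1 being 400 mm, then a turn about the tool's z in shares of 4 rad (1.0 is 4 rad), then the finger opening in mm; each row is the pose to reach, as a shift and turn from the pose commanded when the command began, along the tool's axes at that moment; what a row does not reach only later rows make up. A row lasts 1/12 s, in which the tool goes at most 41.7 mm and 0.125 rad, less where a joint would pass 70% of its speed; a pose out of reach is approached as far as the arm can. The fingers move at their own pace and stop on an object; FORCE is the grip in N (left out, the last holds). Time passes only in rows, so rows that do not move let the fingers close. It prints the time, the measured TCP pose, the force, the opening and the grip force at its end. Input that does not fit is refused with a message, and nothing moves.
- arm.observe(): the state, without advancing time (a new reading comes with each control period).
- cams.capture(name): name is "side" or "top"; returns the picture (480x640x3 uint8, red, green, blue); there is no depth.
- cams.camera_info(name): a dict with "fx", "fy", "cx", "cy" (pixels), "cam_to_world" (4x4, takes a point from camera to world coordinates). Camera axes: x right, y up, looking along -z (the intrinsics and any distortion apply to the point x, -y, -z); pixel columns grow to the right and rows downward; lengths in mm; the calibration is good to about 2 mm. A picture is of the moment at which its call begins. camera_info takes no time and is no camera call.
- arm.finish_job(): hands the job in; it is judged then, once.
The state is a dict: "t": time; "joint_pos": joint angles; "joint_vel": joint speeds; "joint_efforts": joint torques, N m; "ee_pos": TCP position; "tcp_rot": TCP orientation; "contact_force": force on the tool from outside, world axes, zero at the start; "ft_torque": the same for the moment, N m; "finger_gap": finger opening in mm; "grip_force": force on a finger pad.
Only numpy, scipy, OpenCV 4.12 (cv2) and the standard library are available. Lean on these libraries where they do the work, as an engineer would, in place of code of your own. Each camera call takes 0.05 s, during which the arm holds its last target. There are 200 camera calls.

### The job

Bring the order-ticket rail to the cutting board by walking it end over end on the counter, without lifting it: first swing its near end round to the right about the far end, which stays put, until the near end rests against the board's front edge. Then, with that end staying at the board as the pivot, swing the other end through the front, past pointing straight out from the board, and on round to the right until the whole rail lies flush along the board's front edge, between its two sides. Leave the food and other things on the counter and board where they are, and let go of everything at the end.

Things in the scene. Friction and masses are not known exactly. Their poses are not given: they have to be found in the camera images.
- ticket_rail: Loose aluminium bar, round grey plastic ends (radius 20 mm), thin dark slot along its top: 190 mm long, 40 wide, top at 30 mm, about 0.5 kg, underside 4 mm up. Starts at the left, in front of the board, pointing roughly away. Origin on the counter under its middle; x runs along it from end a to end b; z up. A push of 1 to 5 N near one end, square to the rail, swivels it about the other.
- rail_a (a point): Centre of the round end that is nearer the robot at the start, at counter height: 75 mm from the rail's middle, 20 mm in from the tip. Under it is one of the two rubber feet (36 mm across) on which alone the rail stands; the foot of the end not pushed stays nearly in place if the push keeps square to the rail.
- rail_b (a point): Centre of the other round end, farther from the robot at the start, at counter height: 75 mm from the rail's middle, 20 mm in from the tip, 150 mm from end a. The second rubber foot is under it.
- cutting_board: Wooden cutting board, fixed to the counter, 120 mm deep (x) by 300 mm wide (y), top at 18 mm. Origin at counter height under its middle; its x axis points away from the robot, so the straight front edge that faces the robot is at x = -60 mm in its frame; y to the left. An end of the rail touches the edge when its centre is 20 mm in front of it (x = -80 mm).
- tomato: Loose tomato, 59 x 59 x 68 mm, on the left part of the board; origin under it. Leave alone.
- cheese: Loose pale block of cheese, 74 x 87 x 43 mm, on the right part of the board; origin under it. Leave alone.
- onion: Loose red onion, 64 x 67 x 71 mm, on the counter at the front right; origin under it. Leave alone.
- masking_tape: Loose roll of tape lying flat, 96 x 95 x 25 mm, on the counter in front of the board's right part; origin under it. Leave alone.
- salt_mill: Loose glass salt shaker with grey top, 44 x 44 x 90 mm, standing at the left; origin under it. Leave alone.

How it is judged:
By the outcome, as a careful person would: the job done as asked, in the order asked, and still so for the second after the job is handed in, with the robot touching nothing.
It also fails if it takes over 72 s, if anything falls off the work surface, if the arm or the gripper's body presses on something with over 40 N, if the wrist force passes 120 N, or if a joint passes its speed limit or range.

## Working session

There is one attempt and no reset: what is moved stays moved. The work goes in short steps, Python scripts to look and compute and a shell command to move; the robot and the scene stay as the last step left them, time stands still between calls to the robot, and variables do not carry over. Pictures are saved under pics/ and viewed, at most 10 in all, crops included, and the job is handed in when it is done.

```bash
ls; mkdir -p pics; python3 - <<'E'
from bench import arm, cams
import cv2,numpy as np
s=arm.observe();print(s)
for n in("top","side"):
    im=cams.capture(n);cv2.imwrite(f"pics/{n}0.png",im[:,:,::-1]);i=cams.camera_info(n);print(i)
E
```

```text
bench.py
drive.py
pics
{'t': 0.0, 'joint_pos': array([-1.17754667,  0.4179775 , -0.01029916,  1.61418595,  0.00470831,
        1.11068554, -0.05298704]), 'joint_vel': array([ 9.91284632e-04, -9.96629649e-05,  1.41044485e-03, -1.06049430e-04,
        1.35646474e-03,  1.68266808e-03,  1.25960851e-03]), 'joint_efforts': array([-1.64579247e-03, -8.51270986e+01,  6.37586843e-01, -4.26004422e+01,
       -4.89521795e-02,  1.86997291e-02,  1.62078190e-04]), 'ee_pos': array([263.09497774, 566.50555231, 204.81815461]), 'tcp_rot': array([-8.32775213e-05,  2.15656468e-01,  9.76469102e-01, -6.10764829e-04]), 'contact_force': array([-0.11771214, -1.11878189, -0.62561105]), 'ft_torque': array([ 0.03895772,  0.01721025, -0.04538174]), 'grip_force': 0.0, 'finger_gap': 93.89930715500323}
{'fx': 475.6360695588082, 'fy': 475.6360695588082, 'cx': 315.0295461118845, 'cy': 242.41124895430806, 'cam_to_world': array([[ 1.70849101e-02,  9.85600389e-01, -1.68225975e-01,
         3.78090083e+02],
       [-9.99748105e-01,  1.43904091e-02, -1.72233434e-02,
         1.12314248e+00],
       [-1.45544934e-02,  1.68477859e-01,  9.85597980e-01,
         1.28820143e+03],
       [ 0.00000000e+00,  0.00000000e+00,  0.00000000e+00,
         1.00000000e+00]])}
{'fx': 455.243353218756, 'fy': 455.243353218756, 'cx': 317.13149429237217, 'cy': 238.9893146250151, 'cam_to_world': array([[-9.99249060e-01, -3.00724788e-02,  2.44327987e-02,
         6.32227864e+02],
       [ 3.81507126e-02, -6.53429768e-01,  7.56025172e-01,
         8.71374146e+02],
       [-6.77043292e-03,  7.56389572e-01,  6.54086368e-01,
         7.94675274e+02],
       [ 0.00000000e+00,  0.00000000e+00,  0.00000000e+00,
         1.00000000e+00]])}
```

View pics/top0.png

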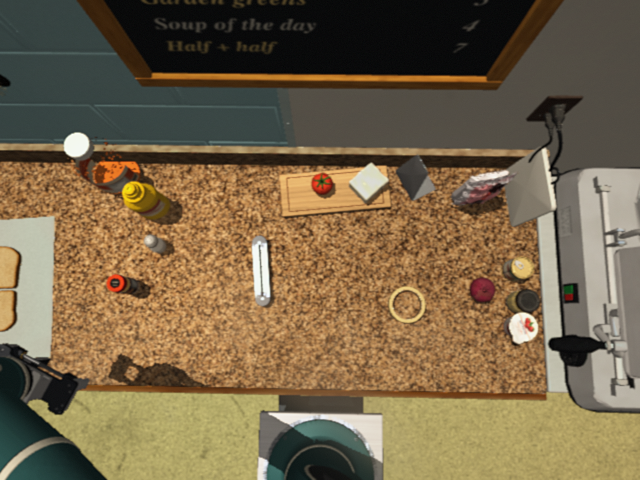

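View pics/side0.png

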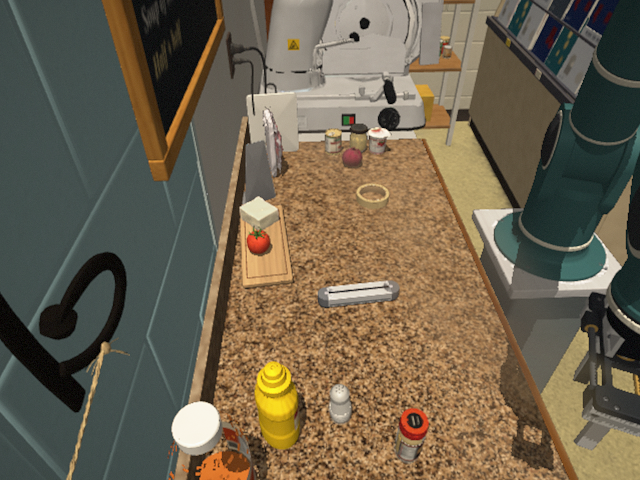

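The top view shows the rail from about (261,240) down to (263,302), and the board with its front edge from about (283,216) to (390,207). The tape is at (407,304), the onion at (482,290) and the salt mill at (156,244). Next I'll measure these.

```bash
cat > h.py <<'E'
from bench import arm, cams
import cv2,numpy as np
def cast(n,px,z):
    i=cams.camera_info(n);M=i["cam_to_world"];out=[]
    for u,v in np.atleast_2d(px):
        d=M[:3,:3]@np.array([(u-i["cx"])/i["fx"],-(v-i["cy"])/i["fy"],-1]);o=M[:3,3]
        out.append((o+d*(z-o[2])/d[2])[:2])
    return np.array(out)
def rail(im,lo=(225,210),hi=(400,345),dbg=None):
    "rail ends from top view: bright grey pixels, cast to z=30"
    hsv=cv2.cvtColor(im,cv2.COLOR_RGB2HSV)
    m=((hsv[:,:,1]<50)&(hsv[:,:,2]>95)).astype(np.uint8)*255
    k=np.zeros_like(m);k[lo[1]:hi[1],lo[0]:hi[0]]=1;m*=k
    m=cv2.morphologyEx(m,cv2.MORPH_CLOSE,np.ones((5,5)));m=cv2.morphologyEx(m,cv2.MORPH_OPEN,np.ones((4,4)))
    c=max(cv2.findContours(m,cv2.RETR_EXTERNAL,cv2.CHAIN_APPROX_NONE)[0],key=cv2.contourArea)
    if dbg: cv2.imwrite(dbg,m)
    w=cast("top",c[:,0],30).astype(np.float32)
    (cx,cy),sz,_=r=cv2.minAreaRect(w)
    b=cv2.boxPoints(r);e=[(b[0]-b[1]),(b[1]-b[2])];e=max(e,key=np.linalg.norm);e/=np.linalg.norm(e)
    if e[0]<0:e=-e
    C=np.array([cx,cy]);return C-75*e,C+75*e,sz,np.arctan2(e[1],e[0])
E
python3 - <<'E'
from h import *
im=cv2.imread("pics/top0.png")[:,:,::-1].copy()
print(rail(im))
a=cv2.resize(im[150:320,220:440],None,fx=3.6,fy=3.5,interpolation=cv2.INTER_CUBIC)[:,:,::-1]
cv2.imwrite("pics/c0.png",a)
hsv=cv2.cvtColor(im,cv2.COLOR_RGB2HSV)
m=((hsv[:,:,2]>140)&(hsv[:,:,1]>60)).astype(np.uint8)*255
m[:160]=0;m[230:]=0;m[:,:270]=0;m[:,400:]=0
m=cv2.morphologyEx(m,cv2.MORPH_OPEN,np.ones((5,5)))
c=max(cv2.findContours(m,0,1)[0],key=cv2.contourArea)
b=cv2.boxPoints(cv2.minAreaRect(c));print("board",b,cast("top",b,18))
print("tape,onion,salt",cast("top",[[407,304],[482,290],[150,243]],25))
print("tape left",cast("top",[[389,304]],12))
E
```

```text
(array([438.9335022 , 156.29234934]), array([588.29110718, 170.15970755]), (185.7353057861328, 42.6088752746582), np.float32(0.092581265))
board [[266.60654 170.67212]
 [361.1885  162.07376]
 [365.40164 208.41803]
 [270.81967 217.01639]] [[ 795.62671801  161.66955922]
 [ 823.80475709 -101.39951266]
 [ 691.34250578 -113.02221313]
 [ 663.66306984  145.58579206]]
tape,onion,salt [[ 432.99192841 -221.39321327]
 [ 472.88552368 -419.0915146 ]
 [ 585.5565245   470.05865284]]
tape left [[ 432.76996354 -175.98413711]]
```

View pics/c0.png

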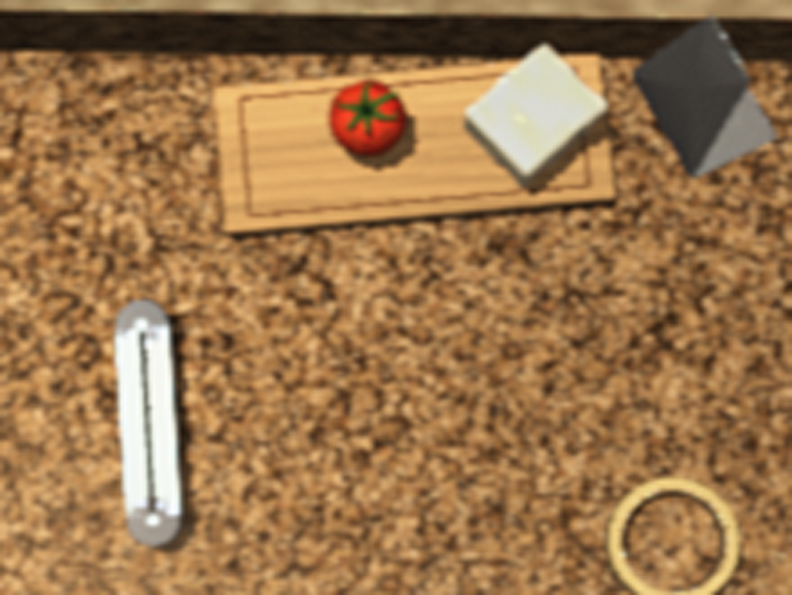

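The crop shows the board's front corners at about (228,232) and (613,200), its back corners at (216,88) and (600,55), and the rail's tips at (141,299) and (156,545).

```bash
python3 - <<'E'
from h import *
f=lambda p:[[220+x/3.6,150+y/3.5] for x,y in p]
B=cast("top",f([(228,231),(613,199),(216,88),(600,56)]),18);print(B)
L,R=B[:2];print("len",np.linalg.norm(L-R),"ang",np.arctan2(*(R-L)))
t=(R-L)/np.linalg.norm(R-L);n=np.array([t[1],-t[0]]);n=n if n[0]>0 else -n
print("t",t,"n",n)
im=cv2.imread("pics/top0.png")[:,:,::-1].copy()
a,b,_,th=rail(im)
for p in(a,b):print(p,"along from L",(p-L)@t,"normal to edge",(p-L)@n)
print("tape rel",(np.array([433,-221])-L)@t,(np.array([433,-221])-L)@n)
# solve swing of a about b, touching at normal=-20
for phi in np.arange(0,3.2,.01):
    e=a-b;c,s=np.cos(phi),np.sin(phi);q=b+np.array([c*e[0]-s*e[1],s*e[0]+c*e[1]])
    if (q-L)@n>-20: break
print("swing",phi,"a1",q,"along",(q-L)@t)
E
```

```text
[[ 666.98480899  111.36566843]
 [ 696.65170509 -181.03364479]
 [ 783.14768682  123.9360798 ]
 [ 813.25117975 -172.12894949]]
len 293.9004646068251 ang 3.0404784573391463
t [ 0.10094198 -0.99489231] n [0.99489231 0.10094198]
[438.9335022  156.29234934] along from L -67.71716095470444 normal to edge -222.351503927778
[588.29110718 170.15970755] along from L -66.4372360205001 normal to edge -72.35697208969637
tape rel 307.04915792155003 -266.33933808286025
swing 1.94 a1 [655.12312273  35.87091618] along 73.91180659029482
```

```bash
cat >> h.py <<'E'
def tool():
    s=arm.observe();w,x,y,z=s["tcp_rot"];yaw=np.arctan2(2*(y*z-w*x)*0+1-2*(x*x+z*z),2*(x*y-w*z)) # world angle of tool y
    return s,yaw
def goto(x,y,z,yaw):
    "shift in tool axes and turn needed to reach world pose"
    s,c=tool();d=np.array([x,y,z])-s["ee_pos"]
    ax=c+np.pi/2;X=np.array([np.cos(ax),np.sin(ax)]);Y=np.array([np.cos(c),np.sin(c)])
    t=(c-yaw+np.pi)%(2*np.pi)-np.pi
    return np.round([d[:2]@X,d[:2]@Y,-d[2]],1),round(t,3)
E
python3 - <<'E'
from h import *
print(tool()[1],goto(445,197,205,.0926))
E
```

```text
1.135952742916303 (array([-3.206e+02, -2.585e+02, -1.000e-01]), np.float64(1.043))
```

The rows are not in the units I measure in: shifts go in shares of 400 mm and turns go in shares of 4 rad. I convert before sending: -160 mm is -0.4, -130 mm is -0.325, 0.52 rad is 0.13.

```bash
python3 drive.py '[-0.08,-0.065,0,0.0263,0,-0.16,-0.13,0,0.0525,0,-0.24,-0.195,0,0.0788,0,-0.32,-0.26,0,0.105,0,-0.4,-0.325,0,0.13,0]' 20
python3 - <<'E'
from h import *
print(goto(445,197,205,.0926))
E
```

```text
t: 0.52
ee_pos: [353.9, 379.5, 205.3]
tcp_rot: [-0.0, 0.462, 0.887, -0.0]
contact_force: [0.4, 0.9, 0.3]
finger_gap: 64.2
grip_force: 0.0
(array([-201.8,  -30.1,    0.3]), np.float64(0.518))
```

In the tool's units: -202 mm is -0.505, -120 mm is -0.3, 0.518 rad is 0.1295.

```bash
python3 drive.py '[-0.1,-0.015,0,0.0263,0,-0.2,-0.03,0.05,0.0525,0,-0.3,-0.045,0.1,0.0788,0,-0.4,-0.06,0.15,0.105,0,-0.505,-0.075,0.2,0.1295,0]'
python3 drive.py '[0,0,0,0,0,0,0,0,0,0,0,0,0,0,0]'
python3 - <<'E'
from h import *
print(goto(445,197,14,.0926))
E
```

```text
t: 0.93
ee_pos: [439.7, 210.1, 131.5]
tcp_rot: [0.0, 0.674, 0.739, 0.0]
contact_force: [1.1, 1.3, -1.1]
finger_gap: 30.5
grip_force: 0.0
t: 1.18
ee_pos: [439.2, 212.2, 132.1]
tcp_rot: [-0.0, 0.671, 0.741, -0.0]
contact_force: [0.8, 0.3, -0.2]
finger_gap: 10.7
grip_force: 0.0
(array([-15.7,   4.2, 118.1]), np.float64(0.006))
```

In the tool's units: 117 mm is 0.2925, 100 mm is 0.25.

```bash
python3 drive.py '[-0.04,0.01,0.06,0,0,-0.04,0.01,0.12,0,0,-0.04,0.01,0.19,0,0,-0.04,0.01,0.25,0,0,-0.04,0.01,0.2925,0,0]'
python3 drive.py '[0,0,0,0,0,0,0,0,0,0]'
python3 - <<'E'
from h import *
print(goto(445,197,14,.0926))
d=.075
print([np.round(np.array([-28,140])-np.array([[np.cos(k*d),np.sin(k*d)],[-np.sin(k*d),np.cos(k*d)]])@np.array([-28,140]),1) for k in range(1,6)])
E
```

```text
t: 1.6
ee_pos: [444.0, 197.6, 13.7]
tcp_rot: [-0.0, 0.671, 0.742, -0.0]
contact_force: [0.6, 0.1, 0.2]
finger_gap: 0.7
grip_force: 0.0
t: 1.77
ee_pos: [444.6, 197.1, 15.3]
tcp_rot: [-0.0, 0.671, 0.742, -0.0]
contact_force: [0.1, 1.1, -0.1]
finger_gap: 0.6
grip_force: 0.0
(array([-0.2,  0.4,  1.3]), np.float64(0.007))
[array([-10.6,  -1.7]), array([-21.2,  -2.6]), array([-31.9,  -2.7]), array([-42.6,  -2. ]), array([-53.2,  -0.5])]
```

In the tool's units: -12 mm is -0.03, -10 mm is -0.025.

```bash
python3 drive.py '[-0.0075,0,0,0,0,-0.015,0,0,0,0,-0.02,0,0,0,0,-0.025,0,0,0,0,-0.03,0,0,0,0]'
python3 drive.py '[-0.0175,-0.003,0,-0.0125,0,-0.0353,-0.0053,0,-0.025,0,-0.053,-0.0065,0,-0.0375,0,-0.071,-0.007,0,-0.05,0,-0.0888,-0.0065,0,-0.0625,0]'
python3 drive.py '[0,0,0,0,0]'
python3 - <<'E'
from h import *
im=cams.capture("top");cv2.imwrite("pics/t1.png",im[:,:,::-1]);print(rail(im))
cv2.imwrite("pics/c1.png",cv2.resize(im[150:340,220:440],None,fx=3,fy=3)[:,:,::-1])
s,y=tool();print(s["ee_pos"],y)
E
```

```text
t: 2.18
ee_pos: [446.5, 184.9, 15.8]
tcp_rot: [0.0, 0.671, 0.741, 0.001]
contact_force: [-1.1, 3.9, 2.0]
finger_gap: 0.0
grip_force: 2.1
t: 2.6
ee_pos: [447.0, 148.7, 15.4]
tcp_rot: [-0.0, 0.573, 0.82, 0.0]
contact_force: [-0.9, 3.3, 0.8]
finger_gap: 0.1
grip_force: 1.9
t: 2.68
ee_pos: [447.2, 147.5, 15.4]
tcp_rot: [0.0, 0.574, 0.819, -0.0]
contact_force: [0.0, -0.7, -0.8]
finger_gap: 0.6
grip_force: 0.0
(array([496.85845947, 132.5942688 ]), array([638.74847412, 181.24838257]), (80.77774047851562, 43.4605712890625), np.float32(0.33033592))
[447.17015598 148.09532886  15.34099689] 0.34599362706814013
```

View pics/c1.png

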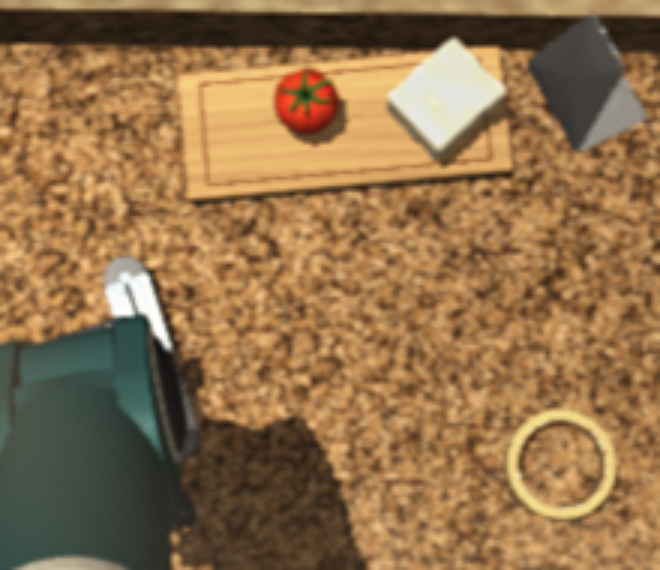

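The crop shows the rail's far end still at about (125,275), with the rest under the wrist. The rail is swinging about that far end, so I'll continue.

In the tool's units: -35.5 mm is -0.0888, -28.4 mm is -0.071, -0.25 rad is -0.0625.

```bash
R='' ; python3 drive.py '[-0.0175,-0.003,0,-0.0125,0,-0.0353,-0.0053,0,-0.025,0,-0.053,-0.0065,0,-0.0375,0,-0.071,-0.007,0,-0.05,0,-0.0888,-0.0065,0,-0.0625,0]'
python3 drive.py '[-0.0175,-0.003,0,-0.0125,0,-0.0353,-0.0053,0,-0.025,0,-0.053,-0.0065,0,-0.0375,0,-0.071,-0.007,0,-0.05,0,-0.0888,-0.0065,0,-0.0625,0]'
python3 drive.py '[0,0,0,0,0]'
python3 - <<'E'
from h import *
im=cams.capture("top");s2=cams.capture("side");a,b,sz,th=rail(im)
print(a,b,sz,th)
c=np.vstack([cv2.resize(im[190:330,220:380],(640,300)),cv2.resize(s2[240:340,260:460],(640,300))])
cv2.imwrite("pics/c2.png",c[:,:,::-1])
s,y=tool();print(s["ee_pos"],y)
E
```

```text
t: 3.15
ee_pos: [456.4, 114.9, 15.2]
tcp_rot: [-0.0, 0.467, 0.884, -0.0]
contact_force: [-2.8, 2.0, 2.4]
finger_gap: 0.6
grip_force: 1.9
t: 3.57
ee_pos: [474.1, 83.9, 15.1]
tcp_rot: [-0.0, 0.353, 0.936, -0.0]
contact_force: [-2.8, 1.8, 2.2]
finger_gap: 0.2
grip_force: 1.9
t: 3.65
ee_pos: [474.9, 83.0, 15.2]
tcp_rot: [0.0, 0.354, 0.935, -0.0]
contact_force: [-1.0, -1.0, 0.2]
finger_gap: 0.5
grip_force: 0.0
[352.83829021 193.541008  ] [384.35024738  46.88837433] (31.837343215942383, 128.81637573242188) -1.3591399
[474.4963166   83.83698701  15.12756273] 0.8447336738505673
```

View pics/c2.png

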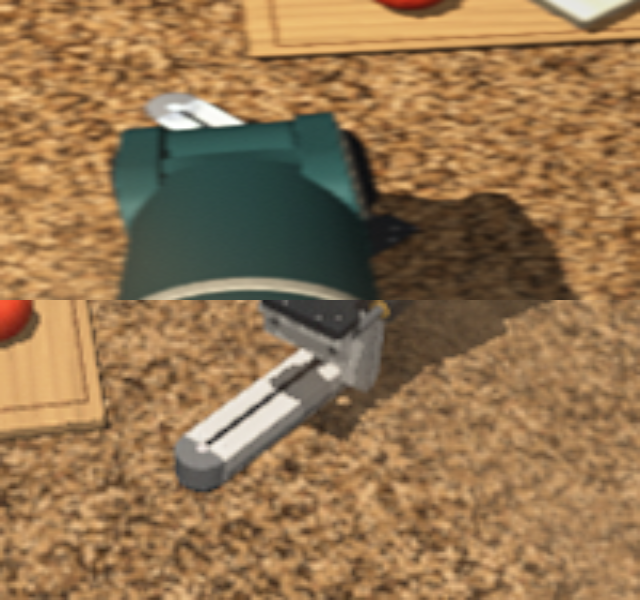

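The crop shows the far end b at about (177,110) in the top half and (202,447) in the side half. The pusher sits squarely against the near end.

```bash
python3 - <<'E'
from h import *
print(cast("top",[[264.3,241]],30),cast("side",[[323.1,289.3]],30))
print("before top b", cast("top",[[220+141/3.6,150+325/3.5]],30))
E
```

```text
[[594.70316296 159.61639307]] [[596.77000356 163.1396722 ]]
before top b [[589.43671192 173.25979222]]
```

```bash
python3 - <<'E'
from h import *
f=lambda p:[[260+x/3.2,240+(y-300)/3] for x,y in p]
# slot ends, near edge of bar, side view
P=cast("side",f([(207,445),(322,358)]),30);d=P[1]-P[0];print(P,np.arctan2(-d[1],-d[0]))
s,y=tool();a=s["ee_pos"][:2]
for b in (np.array([596,161.]),):
  for th in (.77,.8,.845):
    e=np.array([np.cos(th),np.sin(th)]);r=a-b;print(th,r@-e, r@np.array([-e[1],e[0]]))
E
```

```text
[[593.00807302 160.31423135]
 [500.56135447  68.22299272]] 0.7834718416807778
0.77 140.944683170984 29.186845308223734
0.8 140.00578879594437 33.40141848545746
0.845 138.36150025531308 39.66573962898269
```

In the tool's units: -35.5 mm is -0.0888, -28.3 mm is -0.0708, -0.19 rad is -0.0475.

```bash
python3 drive.py '[-0.0175,-0.004,0,-0.01,0,-0.0353,-0.0073,0,-0.02,0,-0.053,-0.0095,0,-0.03,0,-0.0708,-0.011,0,-0.04,0,-0.0888,-0.0115,0,-0.0475,0]'
python3 drive.py '[-0.0175,-0.003,0,-0.0125,0,-0.0353,-0.0053,0,-0.025,0,-0.053,-0.0065,0,-0.0375,0,-0.071,-0.007,0,-0.05,0,-0.0888,-0.0065,0,-0.0625,0]'
python3 drive.py '[0,0,0,0,0]'
cat >> h.py <<'E'
def look(path,crop):
    s2=cams.capture("side");x0,x1,y0,y1=crop
    cv2.imwrite(path,cv2.resize(s2[y0:y1,x0:x1],(800,600),interpolation=cv2.INTER_CUBIC)[:,:,::-1])
def side(z=30,lo=(235,200),hi=(420,345)):
    "bright metal bar top + slot in side view"
    im=cams.capture("side");hsv=cv2.cvtColor(im,cv2.COLOR_RGB2HSV)
    m=((hsv[:,:,1]<45)&(hsv[:,:,2]>170)).astype(np.uint8)*255
    k=np.zeros_like(m);k[lo[1]:hi[1],lo[0]:hi[0]]=1;m*=k
    m=cv2.morphologyEx(m,cv2.MORPH_CLOSE,np.ones((5,5)))
    c=max(cv2.findContours(m,0,1)[0],key=cv2.contourArea)
    w=cast("side",c[:,0],z).astype(np.float32);r=cv2.minAreaRect(w)
    return np.round(cv2.boxPoints(r),1).tolist(),np.round(r[1],1)
E
python3 - <<'E'
from h import *
look("pics/c3.png",(240,400,200,320));print(side())
s,y=tool();print(s["ee_pos"],y)
E
```

```text
t: 4.17
ee_pos: [497.5, 57.4, 15.0]
tcp_rot: [-0.001, 0.263, 0.965, -0.0]
contact_force: [-3.4, 2.1, 2.8]
finger_gap: 0.5
grip_force: 1.9
t: 4.58
ee_pos: [526.7, 37.1, 15.0]
tcp_rot: [-0.001, 0.141, 0.99, -0.0]
contact_force: [-4.1, 0.2, 2.3]
finger_gap: 0.3
grip_force: 2.0
t: 4.67
ee_pos: [527.8, 36.4, 15.1]
tcp_rot: [0.0, 0.141, 0.99, -0.0]
contact_force: [-0.1, 0.0, 0.5]
finger_gap: 0.5
grip_force: 0.0
([[534.2000122070312, 24.299999237060547], [571.2000122070312, 10.800000190734863], [625.0, 158.0], [588.0, 171.5]], array([156.7,  39.4]))
[527.17895031  36.94297443  15.08515352] 1.284860156377822
```

View pics/c3.png

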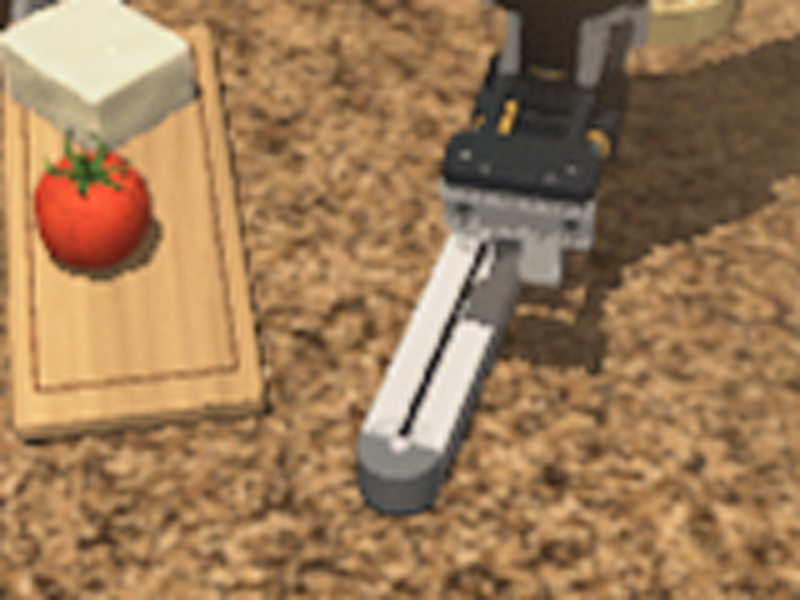

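The side crop shows end b with its screw at about (400,440). The finger touches the rail near its far end, and the board's corner is at (265,405).

```bash
python3 - <<'E'
from h import *
f=lambda p:[[240+x/5,200+y/5] for x,y in p]
P=cast("side",f([(400,440),(485,245)]),30);d=P[0]-P[1];print(P,np.arctan2(d[1],d[0]))
print("board corner",cast("side",f([(265,403),(205,32)]),18))
print("screw b initially top",cast("top",[[220+141/3.6,150+322/3.5],[220+151/3.6,150+519/3.5]],30))
im=cv2.imread("pics/side0.png")[:,:,::-1].copy()
cv2.imwrite("pics/x.png",cv2.resize(im[270:320,310:410],(800,400),interpolation=cv2.INTER_CUBIC)[:,:,::-1])
E
```

```text
[[603.64814714 158.80569287]
 [555.44014302  28.0943534 ]] 1.2174611279519796
board corner [[ 665.84072234  121.06780085]
 [ 700.54275996 -172.78069062]]
screw b initially top [[591.77362374 173.346087  ]
 [441.43801211 160.45747638]]
```

View pics/x.png

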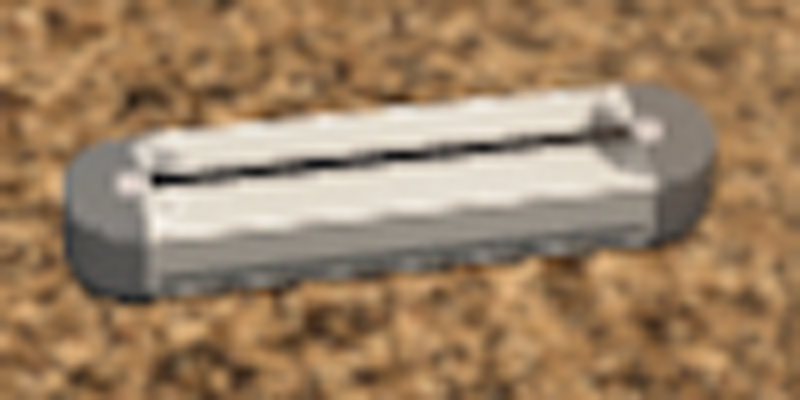

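```bash
cat >> h.py <<'E'
def tri(pt,ps):
    A=[];o=[]
    for n,(u,v) in (("top",pt),("side",ps)):
        i=cams.camera_info(n);M=i["cam_to_world"]
        d=M[:3,:3]@np.array([(u-i["cx"])/i["fx"],-(v-i["cy"])/i["fy"],-1]);d/=np.linalg.norm(d)
        A.append(np.eye(3)-np.outer(d,d));o.append(M[:3,3])
    X=np.linalg.solve(A[0]+A[1],A[0]@o[0]+A[1]@o[1]);return X.round(1),[np.linalg.norm(A[k]@(X-o[k])).round(1) for k in(0,1)]
E
python3 - <<'E'
from h import *
print(cast("side",[[326.25,292.9],[310+648/8,270+130/8]],30))
print("b",tri((220+141/3.6,150+322/3.5),(326.25,292.9)),"a",tri((220+151/3.6,150+519/3.5),(391,286.25)))
print("L",tri((283.3,216),(293,280.6)),"R",tri((390.3,206.9),(281,206.4)))
print(cams.camera_info("top").keys())
E
```

```text
[[590.19358524 174.46341096]
 [441.03469284 160.59059769]]
b (array([591. , 173.6,  29.4]), [np.float64(0.9), np.float64(0.9)]) a (array([441.2, 160.5,  30. ]), [np.float64(0.2), np.float64(0.2)])
L (array([667.5, 112.4,   9.5]), [np.float64(1.4), np.float64(1.4)]) R (array([ 699.9, -182.4,   10.3]), [np.float64(1.4), np.float64(1.4)])
dict_keys(['fx', 'fy', 'cx', 'cy', 'cam_to_world'])
```

Both views agree on the rail, but end b has crept about 20 mm under the push: the spinning foot slides easily. I'll back off and grip end a instead, which lets me set the pivot exactly.

In the tool's units: -110 mm is -0.275, -90 mm is -0.225, 0.36 rad is 0.09.

```bash
python3 drive.py '[0.05,0,0,0,0,0.075,0,-0.025,0,0,0.075,0,-0.125,0.03,20,0.075,0,-0.225,0.06,65,0.075,0,-0.275,0.09,65]' 
python3 drive.py '[0,0,0,0.0313,65,0,0,0,0.0625,65,0,0,0,0.0938,65,0,0,0,0.125,65,0,0,0,0.1563,65]'
python3 drive.py '[0,0,0,0.0313,65,0,0,0,0.0625,65,0,0,0,0.0938,65,0,0,0,0.125,65,0,0,0,0.1625,65]'
python3 - <<'E'
from h import *
look("pics/c4.png",(240,400,200,320));print(side())
s,y=tool();print(s["ee_pos"],y,s["joint_pos"][6])
E
```

```text
t: 5.18
ee_pos: [499.2, 45.8, 129.0]
tcp_rot: [0.001, 0.32, 0.947, 0.001]
contact_force: [0.2, 0.5, 0.7]
finger_gap: 17.5
grip_force: 0.0
t: 5.6
ee_pos: [498.2, 45.6, 125.2]
tcp_rot: [0.0, 0.596, 0.803, 0.0]
contact_force: [-0.1, 0.2, -1.2]
finger_gap: 50.5
grip_force: 0.0
t: 6.02
ee_pos: [498.2, 45.6, 125.2]
tcp_rot: [-0.0, 0.814, 0.581, 0.0]
contact_force: [0.3, 1.0, -0.1]
finger_gap: 64.9
grip_force: 0.0
([[533.9000244140625, 23.600000381469727], [570.9000244140625, 10.100000381469727], [625.0, 158.0], [588.0, 171.5]], array([157.5,  39.4]))
[498.1986991   45.58215263 125.170905  ] -0.3265356829059009 -0.3673032780179541
```

View pics/c4.png

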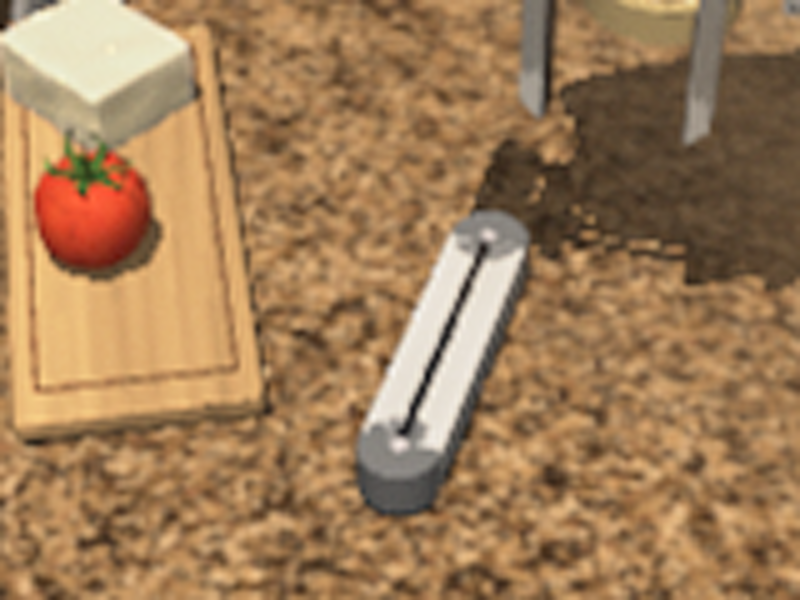

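The side crop shows the whole rail, with its screws at (401,443) for b and (487,233) for a. The open fingers are behind it. Now I'll work out the grip and the rigid rotation.

```bash
cat > plan.py <<'E'
from h import *
L=np.array([667.,111.4]);t=np.array([.10094,-.99489]);n=np.array([.99489,.10094])
def rot(p,th):return np.array([[np.cos(th),-np.sin(th)],[np.sin(th),np.cos(th)]])@p
def icr(p0,y0,p1,y1):
    "centre of the plane rotation taking point p0 (heading y0) to p1 (heading y1)"
    R=lambda th:np.array([[np.cos(th),-np.sin(th)],[np.sin(th),np.cos(th)]])
    return np.linalg.solve(np.eye(2)-R(y1-y0),p1-R(y1-y0)@p0)
def rows(c,p,yawy,d,N=5):
    "tool-frame rows for turning TCP p (tool y at yawy) about c by d per row"
    X=np.array([np.cos(yawy+np.pi/2),np.sin(yawy+np.pi/2)]);Y=np.array([np.cos(yawy),np.sin(yawy)])
    return [np.round([(c+rot(p-c,k*d)-p)@X,(c+rot(p-c,k*d)-p)@Y,-k*d],2).tolist() for k in range(1,N+1)]
E
python3 - <<'E'
from plan import *
b=np.array([605.3,161.2]);y=1.220;e=np.array([np.cos(y),np.sin(y)])
b0=np.array([591,173.6]);bn=(b0-L)@n
for g in(20,21):
    ang=np.arcsin((-g-bn)/150);u=np.cos(ang)*t+np.sin(ang)*n;a1=b0+150*u;y1=np.arctan2(*(-u)[::-1])
    print(g,a1,y1,(a1-L)@t)
c=icr(b,y,b0,y1);p=b-142*e;print("c",c,"grip",p,goto(*p,6,y-np.pi/2),"phi",y1-y)
print(rows(c,p,y-np.pi/2,.05))
E
```

```text
20 [654.3797705   37.64819937] 2.007034412137747 72.10104296163557
21 [653.41963554  37.20470499] 1.9999836229077705 72.44535506821444
c [583.06650592 150.00532537] grip [556.50230402  27.8478914 ] (array([  1.9,  60.9, 119.2]), np.float64(0.024)) phi 0.7799836229077706
[[1.01, 6.17, -0.05], [2.32, 12.28, -0.1], [3.94, 18.32, -0.15], [5.85, 24.27, -0.2], [8.06, 30.11, -0.25]]
```

In the tool's units: 70 mm is 0.175, 61 mm is 0.1525, 0.024 rad is 0.006.

```bash
python3 drive.py '[0.005,0.075,0,0.006,70,0.005,0.1525,0,0.006,70,0.005,0.1525,0.05,0.006,70,0.005,0.1525,0.1125,0.006,70,0.005,0.1525,0.175,0.006,70]' 
python3 drive.py '[0,0,0.05,0,70,0,0,0.095,0,70,0,0,0.1175,0,70,0,0,0.1225,0,70,0,0,0.1225,0,70]'
python3 - <<'E'
from plan import *
print(goto(556.5,27.8,6,1.22-np.pi/2))
E
python3 drive.py '[0,0,0,0,38,0,0,0,0,34,0,0,0,0,34,0,0,0,0,34,0,0,0,0,34]' 30
python3 drive.py '[0,0,0,0,34,0,0,0,0,34]'
python3 - <<'E'
from plan import *
print(goto(556.5,27.8,6,1.22-np.pi/2),side())
E
```

```text
t: 6.53
ee_pos: [557.3, 27.8, 54.4]
tcp_rot: [0.0, 0.817, 0.576, 0.001]
contact_force: [-0.3, 0.3, 0.2]
finger_gap: 70.1
grip_force: 0.0
t: 6.95
ee_pos: [556.9, 27.6, 6.2]
tcp_rot: [-0.0, 0.818, 0.575, -0.0]
contact_force: [-0.3, -0.7, 0.3]
finger_gap: 69.8
grip_force: 0.0
(array([ 0.1, -0.5,  0.2]), np.float64(0.006))
t: 7.37
ee_pos: [557.2, 27.5, 6.6]
tcp_rot: [0.0, 0.818, 0.575, 0.0]
contact_force: [-2.0, 1.3, 1.3]
finger_gap: 40.2
grip_force: 1.7
t: 7.53
ee_pos: [557.2, 27.6, 6.6]
tcp_rot: [0.0, 0.818, 0.575, 0.0]
contact_force: [-1.7, 0.1, 6.9]
finger_gap: 39.8
grip_force: 30.0
(array([-0.1, -0.7,  0.6]), np.float64(0.005)) ([[536.5999755859375, 22.0], [582.0999755859375, 9.100000381469727], [624.7000122070312, 159.60000610351562], [579.2000122070312, 172.5]], array([156.5,  47.3]))
```

In the tool's units: 30.1 mm is 0.0753, 24.3 mm is 0.0608, -0.25 rad is -0.0625.

```bash
python3 drive.py '[0.0025,0.0155,0,-0.0125,34,0.0058,0.0308,0,-0.025,34,0.0098,0.0458,0,-0.0375,34,0.0145,0.0608,0,-0.05,34,0.0203,0.0753,0,-0.0625,34]'
python3 drive.py '[0,0,0,0,34,0,0,0,0,34]'
python3 - <<'E'
from plan import *
r,sz=side();r=np.array(r);print(r.tolist(),sz,tool()[1]+np.pi/2,tool()[0]["ee_pos"])
E
```

```text
t: 8.0
ee_pos: [587.8, 24.4, 6.5]
tcp_rot: [-0.0, 0.74, 0.673, -0.001]
contact_force: [-5.4, -1.0, 9.5]
finger_gap: 39.9
grip_force: 30.0
t: 8.17
ee_pos: [588.8, 24.7, 6.5]
tcp_rot: [0.001, 0.741, 0.672, 0.0]
contact_force: [2.2, -2.4, 3.9]
finger_gap: 39.7
grip_force: 30.0
[[558.0999755859375, 12.800000190734863], [617.5, 11.0], [622.2000122070312, 167.5], [562.7000122070312, 169.3000030517578]] [156.6  59.5] 1.4735456604460346 [588.65430352  24.66798284   6.47893905]
```

In the tool's units: 30.1 mm is 0.0753, 24.3 mm is 0.0608, -0.25 rad is -0.0625.

```bash
python3 drive.py '[0.0025,0.0155,0,-0.0125,34,0.0058,0.0308,0,-0.025,34,0.0098,0.0458,0,-0.0375,34,0.0145,0.0608,0,-0.05,34,0.0203,0.0753,0,-0.0625,34]'
python3 drive.py '[0.0025,0.0155,0,-0.0125,34,0.0058,0.0308,0,-0.025,34,0.0098,0.0458,0,-0.0375,34,0.0145,0.0608,0,-0.05,34]'
python3 drive.py '[0,0,0,0,34,0,0,0,0,34]'
python3 - <<'E'
from plan import *
r,sz=side();r=np.array(r);s,y=tool();y+=np.pi/2;e=np.array([np.cos(y),np.sin(y)]);p=s["ee_pos"][:2]
print(r.tolist(),sz,y,p,"a",p-8*e,(p-8*e-L)@n,"b",p+142*e)
look("pics/c5.png",(240,400,200,320))
E
```

```text
t: 8.63
ee_pos: [618.0, 29.4, 6.3]
tcp_rot: [-0.0, 0.65, 0.76, -0.001]
contact_force: [-6.3, -3.6, 11.0]
finger_gap: 39.8
grip_force: 30.0
t: 8.97
ee_pos: [641.3, 38.7, 6.3]
tcp_rot: [-0.0, 0.571, 0.821, -0.001]
contact_force: [-6.3, -4.1, 9.9]
finger_gap: 39.6
grip_force: 30.2
t: 9.13
ee_pos: [641.9, 39.0, 6.3]
tcp_rot: [0.0, 0.572, 0.82, -0.0]
contact_force: [-0.1, -2.7, 4.0]
finger_gap: 39.7
grip_force: 34.6
[[575.5, 168.39999389648438], [624.5999755859375, 30.600000381469727], [662.9000244140625, 44.29999923706055], [613.7999877929688, 182.0]] [ 40.7 146.3] 1.9233749686869637 [641.90549453  39.03280032] a [644.66804629  31.52491728] -30.280428273799284 b [592.87020071 172.29772428]
```

View pics/c5.png

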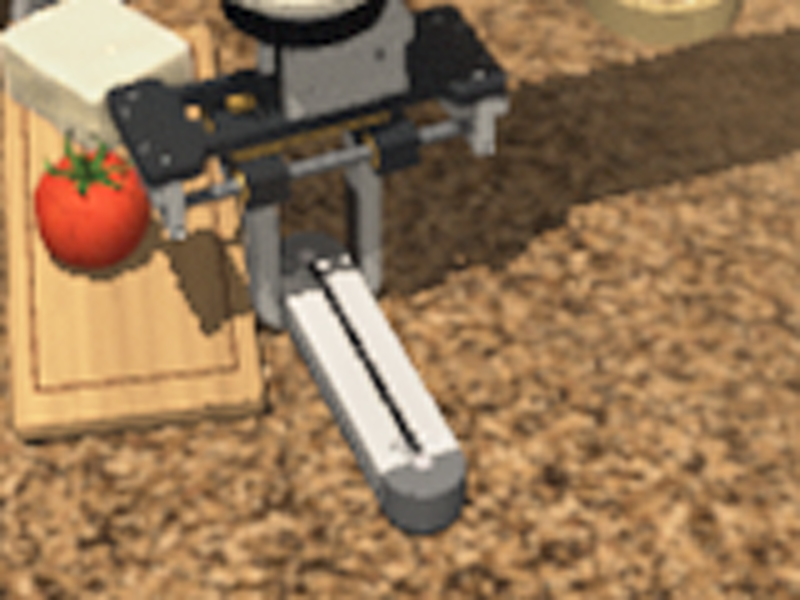

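The side crop shows the rail gripped near end a, at about (315,265), and b at about (425,470), back at its original place. The board-side finger is almost at the edge. I'll release asymmetrically, lift, and push the last 10 mm from the front.

The rows are not in the units I measure in: shifts go in shares of 400 mm and turns go in shares of 4 rad. I convert before sending: -3 mm is -0.0075, -1 mm is -0.0025.

```bash
python3 drive.py '[0,-0.0025,0,0,42,0,-0.0075,0,0,48,0,-0.0075,0,0,48,0,-0.0075,-0.0025,0,48]'
python3 drive.py '[0,0,-0.03,0,48,0,0,-0.075,0,48,0,0,-0.125,0,48,0,-0.05,-0.15,0,0,0,-0.1125,-0.15,0,0]'
python3 drive.py '[0,-0.0125,0,0,0,0,-0.0125,0,0,0,0,-0.0125,0.05,0,0,0,-0.0125,0.1,0,0,0,-0.0125,0.13,0,0]'
python3 - <<'E'
from plan import *
r,sz=side();r=np.array(r);s,y=tool();print(r.tolist(),sz,s["ee_pos"],y,s["finger_gap"])
E
```

```text
t: 9.57
ee_pos: [637.9, 38.4, 6.6]
tcp_rot: [-0.001, 0.572, 0.821, -0.001]
contact_force: [-2.7, -2.3, -2.1]
finger_gap: 47.8
grip_force: 1.8
t: 9.98
ee_pos: [599.0, 23.9, 70.3]
tcp_rot: [0.002, 0.571, 0.821, 0.002]
contact_force: [1.0, -0.4, -0.3]
finger_gap: 37.7
grip_force: 0.0
t: 10.4
ee_pos: [592.6, 21.9, 13.9]
tcp_rot: [-0.0, 0.571, 0.821, -0.0]
contact_force: [-0.9, -0.9, -0.1]
finger_gap: 4.7
grip_force: 0.0
[[575.5, 168.39999389648438], [625.0999755859375, 29.100000381469727], [663.0, 42.599998474121094], [613.4000244140625, 181.89999389648438]] [ 40.2 147.8] [591.43297442  21.7045161   12.01500461] 0.3546433743350547 2.1532307753878546
```

In the tool's units: 26 mm is 0.065, 22 mm is 0.055, -0.03 rad is -0.0075.

```bash
python3 drive.py '[0,0.015,-0.0025,0,0,0,0.03,-0.005,0,0,0,0.045,-0.005,0,0,0,0.055,-0.005,0,0,0,0.065,-0.005,-0.0075,0]'
python3 drive.py '[0,0.005,0,-0.005,0,0,0.01,0,-0.01,0,0,0.015,0,-0.01,0]'
python3 - <<'E'
from plan import *
r,sz=side();r=np.array(r);s,y=tool();print(r.tolist(),sz,s["ee_pos"],y,s["contact_force"])
E
```

```text
t: 10.87
ee_pos: [617.2, 30.3, 17.7]
tcp_rot: [0.0, 0.559, 0.829, -0.0]
contact_force: [-3.1, -2.3, 0.4]
finger_gap: 0.6
grip_force: 1.8
t: 11.12
ee_pos: [621.4, 32.0, 17.0]
tcp_rot: [-0.001, 0.542, 0.841, -0.001]
contact_force: [-15.6, -6.2, 6.6]
finger_gap: 0.4
grip_force: 8.3
[[577.7000122070312, 169.0], [634.7000122070312, 34.099998474121094], [671.9000244140625, 49.900001525878906], [614.9000244140625, 184.8000030517578]] [ 40.4 146.4] [621.20991037  31.90154677  16.84715379] 0.424616306295142 [-7.88586933 -4.06886501  1.78111113]
```

In the tool's units: -70 mm is -0.175, -60 mm is -0.15.

```bash
python3 drive.py '[0,-0.03,0,0,0,0,-0.0625,0,0,0,0,-0.0625,-0.075,0,40,0,-0.0625,-0.15,0,68,0,-0.0625,-0.175,0,68]'
python3 drive.py '[0,0,0,0,68,0,0,0,0,68,0,0,0,0,68]'
python3 - <<'E'
from plan import *
cv2.imwrite("pics/s6.png",cams.capture("side")[:,:,::-1])
r,sz=side();r=np.array(r);C=r.mean(0);l=sorted(r.tolist(),key=lambda p:p[1]);A=np.mean(l[:2],0);B=np.mean(l[2:],0);e=(B-A)/np.linalg.norm(B-A);y=np.arctan2(e[1],e[0])
a=C-75*e;b=C+75*e;print(r.tolist(),sz,"a",a,(a-L)@n,"b",b,y)
print(goto(*(a+142*e),6,y-np.pi/2),arm.observe()["finger_gap"])
E
```

```text
t: 11.58
ee_pos: [601.3, 22.3, 91.1]
tcp_rot: [0.002, 0.542, 0.84, 0.002]
contact_force: [-0.0, 0.4, 0.3]
finger_gap: 17.1
grip_force: 0.0
t: 11.83
ee_pos: [599.0, 22.3, 86.2]
tcp_rot: [-0.0, 0.542, 0.84, -0.0]
contact_force: [0.1, 0.4, -0.3]
finger_gap: 36.9
grip_force: 0.0
[[577.7000122070312, 169.0], [639.4000244140625, 23.0], [676.5999755859375, 38.70000076293945], [614.9000244140625, 184.8000030517578]] [ 40.4 158.5] a [656.33673227  34.78712073] -18.342082462615743 b [597.96328604 172.96288118] 1.970511852341649
(array([129.8,  61.1,  80. ]), np.float64(0.025)) 44.99354407293126
```

In the tool's units: 130 mm is 0.325, 98 mm is 0.245, 0.025 rad is 0.0063.

```bash
python3 drive.py '[0.08,0.0375,0,0.0063,70,0.1625,0.075,0,0.0063,70,0.245,0.115,0,0.0063,70,0.325,0.1525,0,0.0063,70,0.325,0.1525,0.05,0.0063,70]'
python3 drive.py '[0,0,0,0,70,0,0,0.05,0,70,0,0,0.1,0,70,0,0,0.135,0,70,0,0,0.15,0,70]'
python3 drive.py '[0,0,0,0,34,0,0,0,0,34,0,0,0,0,34,0,0,0,0,34,0,0,0,0,34]' 30
python3 drive.py '[0,0,0,0,34,0,0,0,0,34,0,0,0,0,34]'
python3 - <<'E'
from plan import *
s,yy=tool();p=s["ee_pos"][:2];a=np.array([655.5,34.8]);print(p,s["ee_pos"][2],yy+np.pi/2,np.linalg.norm(p-a),np.arctan2(*(p-a)[::-1]),s["joint_pos"][6])
print(rows(a,p,yy,.05))
E
```

```text
t: 12.35
ee_pos: [602.0, 174.9, 68.9]
tcp_rot: [0.0, 0.55, 0.835, 0.003]
contact_force: [0.6, 0.6, 0.2]
finger_gap: 70.2
grip_force: 0.0
t: 12.77
ee_pos: [600.5, 164.4, 5.0]
tcp_rot: [-0.001, 0.553, 0.833, -0.001]
contact_force: [0.0, -0.2, -0.3]
finger_gap: 70.3
grip_force: 0.0
t: 13.18
ee_pos: [601.6, 165.7, 7.9]
tcp_rot: [0.0, 0.553, 0.833, 0.0]
contact_force: [-3.4, -1.7, 1.6]
finger_gap: 40.1
grip_force: 2.0
t: 13.43
ee_pos: [601.6, 165.7, 7.9]
tcp_rot: [0.0, 0.553, 0.833, 0.0]
contact_force: [-3.6, -1.3, 7.2]
finger_gap: 39.8
grip_force: 30.0
[601.60657238 165.73098215] 7.865002341082082 1.9695120473269168 141.5889248036304 1.961277133348974 0.11655025209321883
[[-0.12, -7.08, -0.05], [-0.59, -14.14, -0.1], [-1.42, -21.17, -0.15], [-2.59, -28.15, -0.2], [-4.11, -35.06, -0.25]]
```

In the tool's units: -35.1 mm is -0.0878, -28.1 mm is -0.0703, -0.25 rad is -0.0625.

```bash
python3 drive.py '[-0.0003,-0.0178,0,-0.0125,34,-0.0015,-0.0353,0,-0.025,34,-0.0035,-0.053,0,-0.0375,34,-0.0065,-0.0703,0,-0.05,34,-0.0103,-0.0878,0,-0.0625,34]'
python3 drive.py '[-0.0003,-0.0178,0,-0.0125,34,-0.0015,-0.0353,0,-0.025,34,-0.0035,-0.053,0,-0.0375,34,-0.0065,-0.0703,0,-0.05,34,-0.0103,-0.0878,0,-0.0625,34]'
python3 drive.py '[0,0,0,0,34,0,0,0,0,34]'
cat > st.py <<'E'
from plan import *
s,yy=tool();p=s["ee_pos"][:2];y=yy+np.pi/2;u=np.array([np.cos(y),np.sin(y)]);a=p-142*u
print("tool-based a",a.round(1),"normal",((a-L)@n).round(1),"along",((a-L)@t).round(1),"yaw",y.round(3),"j7",s["joint_pos"][6].round(2))
r,sz=side();r=np.array(r);print(r.round().tolist(),sz)
i=cams.capture("top")
E
python3 st.py
```

```text
t: 13.85
ee_pos: [571.1, 148.6, 7.9]
tcp_rot: [0.0, 0.444, 0.896, 0.001]
contact_force: [-1.0, 1.6, 2.2]
finger_gap: 39.6
grip_force: 30.1
t: 14.27
ee_pos: [545.5, 124.1, 7.8]
tcp_rot: [0.0, 0.329, 0.944, 0.001]
contact_force: [-0.3, 2.0, 3.4]
finger_gap: 40.1
grip_force: 30.1
t: 14.43
ee_pos: [544.8, 123.1, 7.8]
tcp_rot: [-0.0, 0.33, 0.944, -0.0]
contact_force: [-8.7, -4.5, 13.3]
finger_gap: 39.6
grip_force: 30.0
tool-based a [655.9  34.7] normal -18.8 along 75.2 yaw 2.469 j7 0.56
[[711.0, -146.0], [769.0, -208.0], [819.0, -161.0], [762.0, -99.0]] [69.1 84.6]
```

In the tool's units: -35.1 mm is -0.0878, -28.1 mm is -0.0703, -0.25 rad is -0.0625.

```bash
sed -i 's/r,sz=side()/r,sz=side(lo=(285,225))/; /capture/d' st.py
python3 drive.py '[-0.0003,-0.0178,0,-0.0125,34,-0.0015,-0.0353,0,-0.025,34,-0.0035,-0.053,0,-0.0375,34,-0.0065,-0.0703,0,-0.05,34,-0.0103,-0.0878,0,-0.0625,34]'
python3 drive.py '[-0.0003,-0.0178,0,-0.0125,34,-0.0015,-0.0353,0,-0.025,34,-0.0035,-0.053,0,-0.0375,34,-0.0065,-0.0703,0,-0.05,34,-0.0103,-0.0878,0,-0.0625,34]'
python3 drive.py '[0,0,0,0,34]'
python3 st.py
```

```text
t: 14.95
ee_pos: [526.8, 94.2, 7.8]
tcp_rot: [0.0, 0.208, 0.978, 0.0]
contact_force: [-2.1, 3.0, 5.5]
finger_gap: 40.0
grip_force: 30.1
t: 15.37
ee_pos: [516.1, 60.5, 7.8]
tcp_rot: [0.0, 0.085, 0.996, 0.0]
contact_force: [-3.6, 3.4, 7.5]
finger_gap: 39.8
grip_force: 30.1
t: 15.45
ee_pos: [515.8, 59.2, 7.8]
tcp_rot: [-0.0, 0.085, 0.996, -0.0]
contact_force: [-5.7, -4.1, 12.9]
finger_gap: 39.5
grip_force: 30.0
tool-based a [655.8  35.2] normal -18.9 along 74.7 yaw 2.972 j7 1.08
[[537.0, 37.0], [655.0, 15.0], [663.0, 57.0], [545.0, 78.0]] [ 42.4 120. ]
```

In the tool's units: -35.1 mm is -0.0878, -28.1 mm is -0.0703, -0.25 rad is -0.0625.

```bash
python3 drive.py '[-0.0003,-0.0178,0,-0.0125,34,-0.0015,-0.0353,0,-0.025,34,-0.0035,-0.053,0,-0.0375,34,-0.0065,-0.0703,0,-0.05,34,-0.0103,-0.0878,0,-0.0625,34]'
python3 drive.py '[-0.0003,-0.0178,0,-0.0125,34,-0.0015,-0.0353,0,-0.025,34,-0.0035,-0.053,0,-0.0375,34,-0.0065,-0.0703,0,-0.05,34,-0.0103,-0.0878,0,-0.0625,34]'
python3 drive.py '[-0.0003,-0.0178,0,-0.0125,34,-0.0015,-0.0353,0,-0.025,34,-0.0035,-0.053,0,-0.0375,34,-0.0065,-0.0703,0,-0.05,34,-0.0103,-0.0878,0,-0.0625,34]'
python3 drive.py '[0,0,0,0,34]'
python3 st.py
python3 drive.py '[-0.0003,-0.0178,0,-0.0125,34,-0.0015,-0.0353,0,-0.025,34,-0.0035,-0.053,0,-0.0375,34,-0.0065,-0.0703,0,-0.05,34,-0.0103,-0.0878,0,-0.0625,34]'
python3 drive.py '[-0.0003,-0.0178,0,-0.0125,34,-0.0015,-0.0353,0,-0.025,34,-0.0035,-0.053,0,-0.0375,34,-0.0065,-0.0703,0,-0.05,34,-0.0103,-0.0878,0,-0.0625,34]'
python3 drive.py '[0,0,0,0,34]'
python3 st.py
```

```text
t: 15.92
ee_pos: [513.9, 25.4, 7.8]
tcp_rot: [-0.0, -0.04, 0.999, 0.0]
contact_force: [-6.0, 5.2, 10.3]
finger_gap: 39.9
grip_force: 30.1
t: 16.33
ee_pos: [520.2, -9.1, 7.7]
tcp_rot: [-0.001, -0.164, 0.986, 0.0]
contact_force: [-12.1, 7.1, 14.8]
finger_gap: 40.2
grip_force: 30.2
t: 16.75
ee_pos: [534.2, -41.2, 7.5]
tcp_rot: [-0.002, -0.286, 0.958, 0.001]
contact_force: [-18.0, 5.8, 21.0]
finger_gap: 40.5
grip_force: 30.1
t: 16.83
ee_pos: [535.2, -42.7, 7.5]
tcp_rot: [-0.001, -0.286, 0.958, 0.0]
contact_force: [-9.6, -3.0, 12.5]
finger_gap: 39.9
grip_force: 29.9
tool-based a [654.   35.1] normal -20.6 along 74.6 yaw 3.722 j7 1.9
[[522.0, -24.0], [543.0, -60.0], [669.0, 17.0], [648.0, 52.0]] [147.4  41.1]
t: 17.3
ee_pos: [557.8, -68.9, 7.4]
tcp_rot: [-0.001, -0.403, 0.915, 0.0]
contact_force: [-8.5, 3.6, 8.9]
finger_gap: 39.7
grip_force: 29.7
t: 17.72
ee_pos: [586.6, -89.8, 7.4]
tcp_rot: [-0.001, -0.514, 0.858, 0.0]
contact_force: [-9.5, 1.8, 8.9]
finger_gap: 40.0
grip_force: 29.8
t: 17.8
ee_pos: [588.0, -90.5, 7.4]
tcp_rot: [0.0, -0.514, 0.858, -0.0]
contact_force: [1.2, -3.2, 1.3]
finger_gap: 39.9
grip_force: 29.9
tool-based a [654.9  34.8] normal -19.8 along 75.0 yaw 4.222 j7 2.41
[[567.0, -68.0], [605.0, -92.0], [678.0, 22.0], [640.0, 46.0]] [135.1  44.4]
```

In the tool's units: -28.1 mm is -0.0703, -21.2 mm is -0.053, -0.2 rad is -0.05.

```bash
python3 drive.py '[-0.0003,-0.0178,0,-0.0125,34,-0.0015,-0.0353,0,-0.025,34,-0.0035,-0.053,0,-0.0375,34,-0.0065,-0.0703,0,-0.05,34]'
python3 drive.py '[0,0,0,0,34,0,0,0,0,50,0,0,0,0,50,0,0,0,0,50]'
python3 st.py
python3 drive.py '[0,0,-0.03,0,50,0,0,-0.0875,0,50,0,0,-0.15,0,50,0,0.05,-0.1875,0,0,0,0.125,-0.2,0,0]'
python3 drive.py '[0,0,0,0.0313,0,0,0,0,0.0625,0,0,0,0,0.0938,0,0,0,0,0.125,0,0,0,0,0.1563,0]'
python3 drive.py '[0,0,0,0.0313,0,0,0,0,0.0625,0,0,0,0,0.0938,0,0,0,0,0.125,0,0,0,0,0.1563,0]'
python3 drive.py '[0,0,0,0.0313,0,0,0,0,0.0625,0,0,0,0,0.08,0]'
python3 - <<'E'
from plan import *
r,sz=side(lo=(265,225));r=np.array(r);l=sorted(r.tolist(),key=lambda p:p[1]);A=np.mean(l[2:],0);B=np.mean(l[:2],0);e=(B-A)/np.linalg.norm(B-A);y=np.arctan2(e[1],e[0])%(2*np.pi);C=(A+B)/2
a=C-75*e;b=C+75*e;print(r.tolist(),sz,"a",a,(a-L)@n,"b",b,(b-L)@n,y)
s,yy=tool();print(s["ee_pos"],yy)
m=np.array([-e[1],e[0]]) # push direction
print(goto(*(a+142*e-42*m),14,y-np.pi))
E
```

```text
t: 18.18
ee_pos: [613.0, -100.4, 7.4]
tcp_rot: [-0.0, -0.597, 0.802, 0.0]
contact_force: [-4.8, 0.7, 5.9]
finger_gap: 39.8
grip_force: 30.0
t: 18.52
ee_pos: [613.0, -100.5, 7.2]
tcp_rot: [-0.0, -0.596, 0.803, -0.0]
contact_force: [0.3, -0.1, -0.1]
finger_gap: 49.9
grip_force: 0.0
tool-based a [654.1  35.5] normal -20.5 along 74.3 yaw 4.419 j7 2.59
[[602.0, -69.0], [640.0, -80.0], [675.0, 32.0], [638.0, 44.0]] [118.2  38.9]
t: 18.98
ee_pos: [567.4, -86.3, 90.3]
tcp_rot: [0.002, -0.596, 0.803, -0.002]
contact_force: [0.2, 0.0, 0.8]
finger_gap: 40.0
grip_force: 0.0
t: 19.4
ee_pos: [565.5, -86.1, 88.2]
tcp_rot: [0.0, -0.318, 0.948, -0.0]
contact_force: [0.3, 1.2, -0.5]
finger_gap: 7.1
grip_force: 0.0
t: 19.82
ee_pos: [565.6, -86.0, 88.2]
tcp_rot: [0.0, -0.011, 1.0, 0.0]
contact_force: [1.0, 0.2, -0.7]
finger_gap: 0.7
grip_force: 0.0
t: 20.07
ee_pos: [565.6, -85.8, 88.2]
tcp_rot: [0.0, 0.149, 0.989, 0.0]
contact_force: [0.8, -0.6, -1.2]
finger_gap: 0.7
grip_force: 0.0
[[602.5999755859375, -68.9000015258789], [639.7999877929688, -80.4000015258789], [674.5, 32.5], [637.4000244140625, 43.900001525878906]] [118.1  38.9] a [660.64707406  53.45361157] -12.169570933312704 b [616.50291983 -89.90361234] -70.55862671602507 4.413671881534378
[565.62282149 -85.76467621  88.15968045] 1.2690990187823852
(array([-7.8, 19. , 74.2]), np.float64(-0.003))
```

In the tool's units: 74 mm is 0.185, 72 mm is 0.18.

```bash
python3 drive.py '[-0.02,0,0.05,0,0,-0.02,0,0.105,0,0,-0.02,0,0.155,0,0,-0.02,0,0.18,0,0,-0.02,0,0.185,0,0]'
python3 drive.py '[-0.0075,0,0,0,0,-0.015,0,0,0,0,-0.0225,0,0,0,0,-0.0275,0,0,0,0]'
python3 drive.py '[-0.0178,-0.0033,0,-0.0125,0,-0.0358,-0.0058,0,-0.025,0,-0.054,-0.0073,0,-0.0375,0,-0.072,-0.0078,0,-0.05,0,-0.0903,-0.0075,0,-0.0625,0]'
python3 drive.py '[0,0,0,0,0]'
python3 - <<'E'
from plan import *
r,sz=side(lo=(265,225));r=np.array(r);s,yy=tool();print(r.tolist(),sz,s["ee_pos"],yy+np.pi)
for q in r: print((q-L)@n,(q-L)@t)
print((s["ee_pos"][:2]-L)@n)
E
```

```text
t: 20.53
ee_pos: [572.2, -88.2, 12.0]
tcp_rot: [-0.001, 0.145, 0.989, 0.0]
contact_force: [-0.7, 0.0, 0.6]
finger_gap: 0.7
grip_force: 0.0
t: 20.87
ee_pos: [584.8, -91.9, 14.2]
tcp_rot: [0.001, 0.145, 0.989, -0.0]
contact_force: [-0.2, 0.2, 0.0]
finger_gap: 0.3
grip_force: 0.0
t: 21.28
ee_pos: [617.5, -105.4, 13.7]
tcp_rot: [-0.0, 0.02, 1.0, -0.0]
contact_force: [-3.5, 0.2, 1.0]
finger_gap: 0.4
grip_force: 1.9
t: 21.37
ee_pos: [618.5, -105.6, 13.7]
tcp_rot: [0.0, 0.02, 1.0, -0.0]
contact_force: [0.8, 0.2, 0.4]
finger_gap: 0.6
grip_force: 0.0
[[633.7999877929688, -71.9000015258789], [671.7999877929688, -72.5999984741211], [673.7000122070312, 34.400001525878906], [635.7000122070312, 35.099998474121094]] [107.   38.1] [ 617.90464138 -105.21198299   13.52108372] 4.6694735934478295
-51.53266229867554 179.01212928590394
-13.797499990631104 183.5442692497406
-1.1066047013244635 77.28282771409607
-38.8417670093689 72.7506877502594
-70.70929490251193
```

In the tool's units: -17 mm is -0.0425, -15 mm is -0.0375, -0.14 rad is -0.035.

```bash
python3 drive.py '[-0.0125,-0.0025,0,-0.01,0,-0.0225,-0.0038,0,-0.0175,0,-0.03,-0.005,0,-0.025,0,-0.0375,-0.006,0,-0.03,0,-0.0425,-0.0065,0,-0.035,0]'
python3 drive.py '[-0.0038,0,0,0,0,-0.0075,0,0,0,0,-0.0113,0,0,0,0]'
python3 - <<'E'
from plan import *
r,sz=side(lo=(265,225));r=np.array(r);s,yy=tool();print(sz,s["ee_pos"],yy+np.pi,s["contact_force"])
for q in r: print((q-L)@n,(q-L)@t)
print((s["ee_pos"][:2]-L)@n)
E
```

```text
t: 21.83
ee_pos: [634.1, -108.3, 13.3]
tcp_rot: [-0.0, -0.049, 0.999, -0.0]
contact_force: [-4.2, -0.0, 2.2]
finger_gap: -0.2
grip_force: 1.8
t: 22.08
ee_pos: [638.7, -107.9, 13.2]
tcp_rot: [-0.0, -0.049, 0.999, -0.0]
contact_force: [-2.8, -2.1, 0.7]
finger_gap: 0.4
grip_force: 1.6
[ 39.  113.8] [ 639.03208964 -107.74548881   13.2074432 ] 4.809898692071512 [-2.06821591 -0.89692944 -0.15745369]
-38.79997628930664 71.34774253564454
-39.59114345269776 185.14884180398562
-0.6260389812622056 185.4837024994812
0.1651881352844235 71.68261698243714
-49.94553997844057
```

Almost flush, with no hard contact yet. I'll push gently until the force rises.

In the tool's units: -3 mm is -0.0075, -2 mm is -0.005.

```bash
python3 drive.py '[-0.0025,0,0,0,0,-0.005,0,0,0,0,-0.0075,0,0,0,0]'
python3 drive.py '[-0.0025,0,0,0,0,-0.0025,0,0,0,0]'
```

```text
t: 22.38
ee_pos: [640.8, -107.6, 12.9]
tcp_rot: [-0.001, -0.049, 0.999, -0.0]
contact_force: [-14.0, -2.0, 6.0]
finger_gap: 0.4
grip_force: 7.0
t: 22.55
ee_pos: [640.7, -107.6, 12.6]
tcp_rot: [-0.002, -0.049, 0.999, -0.0]
contact_force: [-15.5, -2.5, 6.0]
finger_gap: 0.4
grip_force: 7.5
```

In the tool's units: 115 mm is 0.2875, 75 mm is 0.1875.

```bash
python3 drive.py '[0.025,0,0,0,0,0.05,0,0,0,0,0.05,0.0875,0,0,0,0.05,0.1875,0,0,0,0.05,0.2875,0,0,0]'
python3 drive.py '[0,0.025,0,0,0,0,0.0375,0,0,0,-0.015,0.0375,0,0,0,-0.03,0.0375,0,0,0,-0.04,0.0375,0,0,0]'
python3 drive.py '[-0.0038,0,0,0,0,-0.0075,0,0,0,0,-0.01,0,0,0,0,-0.01,0,0,0,0]'
python3 - <<'E'
from plan import *
s,yy=tool();print((s["ee_pos"][:2]-L)@n,(s["ee_pos"][:2]-L)@t)
E
```

```text
t: 22.97
ee_pos: [611.8, 6.1, 13.5]
tcp_rot: [0.001, -0.048, 0.999, 0.0]
contact_force: [0.1, 0.3, 0.6]
finger_gap: 0.3
grip_force: 0.0
t: 23.38
ee_pos: [627.2, 19.8, 13.2]
tcp_rot: [0.0, -0.048, 0.999, -0.0]
contact_force: [-18.4, -0.5, 10.0]
finger_gap: 0.6
grip_force: 10.9
t: 23.72
ee_pos: [627.1, 19.9, 11.9]
tcp_rot: [-0.004, -0.048, 0.999, -0.001]
contact_force: [-19.4, -2.6, 8.6]
finger_gap: 0.5
grip_force: 10.1
-48.948886693275526 86.99644775977373
```

In the tool's units: -100 mm is -0.25, 80 mm is 0.2.

```bash
python3 drive.py '[0.025,0,0,0,0,0.0625,0,0,0,0,0.1,0,-0.05,0,0,0.15,0,-0.15,0,0,0.2,0,-0.25,0,0]'
python3 drive.py '[0.1,0,-0.075,0,0,0.2,0,-0.15,0,0,0.3,0,-0.2,0,0,0.375,0,-0.25,0,0,0.375,0,-0.25,0,0]'
python3 - <<'E'
from plan import *
r,sz=side(lo=(265,225));r=np.array(r);print(sz)
for q in r: print((q-L)@n,(q-L)@t)
t_=cams.capture("top");s_=cams.capture("side")
c=np.hstack([cv2.resize(t_[150:330,240:440],(400,360)),cv2.resize(s_[190:340,230:400],(400,360))])
cv2.imwrite("pics/fin.png",c[:,:,::-1])
E
```

```text
t: 24.13
ee_pos: [552.1, 13.1, 107.8]
tcp_rot: [-0.001, -0.048, 0.999, 0.0]
contact_force: [0.7, 0.4, 1.3]
finger_gap: 0.9
grip_force: 0.0
t: 24.55
ee_pos: [401.6, -1.5, 210.2]
tcp_rot: [0.001, -0.048, 0.999, -0.001]
contact_force: [1.7, 0.4, 1.4]
finger_gap: 0.5
grip_force: 0.0
[ 40.3 114.1]
-39.248365855346684 71.80481523217775
-38.049753018737796 185.8077945005188
2.299541691955567 185.37848103616335
1.1009288553466798 71.37550176782227
```

View pics/fin.png

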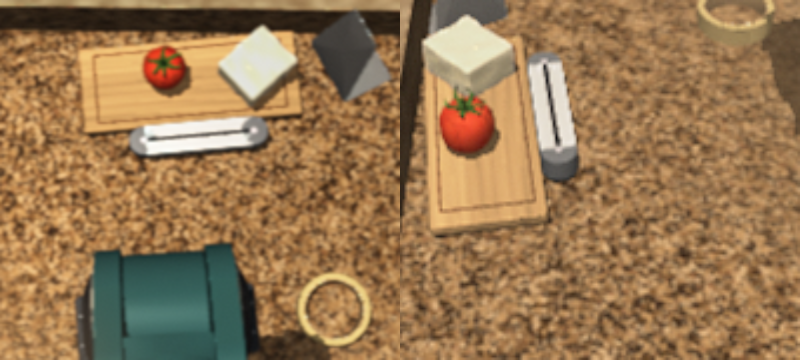

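The final crop shows the rail flush along the board's front edge between its sides, from (130,142) to (268,133). The food and tape are undisturbed and the arm is clear.

```bash
python3 -c "
from bench import arm, cams
print(arm.finish_job())"
```

```text
the job is handed in; nothing more can be done
None
```

The rail lies flush along the board's front edge, between its two sides, with the gripper clear and the job handed in at about 25 s; the only slip was that the far end crept about 19 mm during the first swing, and I brought it back to within about 2 mm (about 7 mm after the last push) before end a met the board.

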